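# Store the calibration weight in the case with the locking lid stay

### The arm

A 6-joint arm with a two-finger parallel gripper is mounted at the origin on the work surface. World frame = base frame: x ahead of the robot, y to its left, z up, the work surface at z = 0. Lengths are in mm, angles in degrees, forces in N, time in s.
With the tool pointing down it reaches from about 350 to 850 mm from the base axis. Payload 8.1 kg.
Tool frame: the origin (TCP) lies between the finger pads; the fingertips stand 17 mm ahead of it and the grasp point (between the pads) lies 2 mm behind it; z points along the fingers, y is the direction in which the jaws open and shut (so a half turn about z gives the same grasp; the last joint's range is limited). The gripper opens to 85 mm and grips with 20 to 120 N. Pads are 22 mm wide; open, the fingers measure 114 mm over their backs; the gripper's body (76 mm by 85 mm) begins 54 mm behind the grasp point. The pads swing forward as they close: fully open they stand 13 mm farther back than shut.
Start: joints at [-69.637, 7.471, 85.268, -0, 87.261, -4.893], TCP at [256.018, -542.642, 248.292] pointing down, gripper open.
Joint ranges: [-169.43, 169.43], [-51.17, 129.36], [1.28, 143.12], [-76.62, 256.62], [0, 156.53], [-152.29, 152.29]. Speed limits (degrees/s): [136.94, 136.94, 159.86, 180, 180, 180].

### API

Orientations are given as [roll, pitch, yaw] about the fixed x, y, z axes, in that order (R = Rz(yaw) Ry(pitch) Rx(roll)).
In Python, from bench import r, snapshot, camera_params, spotter gives the robot as it stands. The module is installed in compiled form; this text tells all that it offers.
- The arm moves only by the tool arm_command, never from a script. Its arguments are lists of equal length, an entry for each row: "jaw": the opening, from -1 (shut) to 1 (fully open); "delta_pos": the shift along the tool's x, y, z each as a share of 0.4 m, from -1 to 1, a list of three; "roll": the turn about the tool's z as a share of 45 degrees, from -1 to 1. A call has 1 to 20 rows; each row is the pose to reach, as a shift and turn from the pose measured when the call began, along the tool's axes at that moment; what a row does not reach only later rows make up. A row lasts 1/12 s, in which the tool goes at most 41.7 mm and 7.16 degrees, less where a joint would pass 70% of its speed; a pose out of reach is approached as far as the arm can. A call with a number of a shift or a turn outside -1 to 1 is refused whole. A call with a gripper value outside its range is refused whole. The fingers move at their own pace and stop on an object; "force" is the grip in N (left out, the last holds). Time passes only in rows, so rows that repeat a pose let the fingers close. It gives the time, the measured TCP pose, the force and the opening at its end, in the units of the state.
- r.sense(): the state, without advancing time (a new reading comes with each control period).
- snapshot(name): name is "scene" or "top" or "wrist"; returns the picture (420x560x3 uint8, red, green, blue); there is no depth.
- camera_params(name): a dict with "fx", "fy", "cx", "cy" (pixels), "rvec" (rotation vector, rad) and "tvec" (3), from world to camera coordinates, as OpenCV has them; the wrist camera has in their place "mount" (4x4, takes a point from camera to tool coordinates, whose origin is the TCP and whose axes are the flange's). Camera axes: x right, y down, z forward; pixel columns grow to the right and rows downward; lengths in mm; the calibration is good to about 2 mm. A picture is of the moment at which its call begins: read the wrist's pose just before it. camera_params takes no time and is no camera call.
- r.hand_in(): hands the job in, once; it reports no verdict.
Trained networks look in the newest picture that a camera, given by its name, has taken for a name from the list of things; names that differ only in an ending like _2 or _b are one class to them, and where a whole thing is asked for, a point or a joint stands for the part that bears it (a point fixed in the world has none). Each returns a list of dicts, best first, with "conf" (0 to 1); they miss things now and then, are a little off and sometimes report something else, mostly with a low value. They report only what shows in the picture. A call takes as long as a camera call. They do not tell look-alikes from the thing itself.
- spotter.recognise(camera, target): "centre" ([column, row] in pixels, amid what is visible of it).
- spotter.silhouettes(camera, target): "region" (420x560 bool, what is visible of it) and "centre" ([column, row] in pixels, amid what is visible of it).
- spotter.pinpoint(camera, target): "centre" ([column, row] in pixels: a listed point, or the origin of a listed thing).
The state is a dict: "time": time; "joint_pos": joint angles; "qd": joint speeds; "joint_efforts": joint torques, N m; "tool_pos": TCP position; "tcp_rot": TCP orientation; "ft_force": force on the tool from outside, world axes, zero at the start; "wrist_torque": the same for the moment, N m; "finger_gap": finger opening in mm.
Only numpy, scipy, OpenCV 4.12 (cv2) and the standard library are available. Lean on these libraries where they do the work, as an engineer would, in place of code of your own. Each camera call takes 0.05 s, during which the arm holds its last target. There are 200 camera calls.

### The job

Put the larger of the two knobbed steel calibration weights away in the grey case: raise the lid by its bar until the folding stay on the side snaps past straight and holds the lid up by itself, and let go; stand the weight upright inside on the floor. Then pull the stay's elbow by its black sleeve to break the lock and lower the lid gently, under control all the way, until it is fully shut; never let the lid fall, never force the case, lid or stay, and leave everything else where it is.

Things in the scene. Friction and masses are not known exactly. Their poses are not given: they have to be found in the camera images.
- case: grey steel case fixed to the bench, 180 (x) x 220 (y) x 100 mm (z), walls 4 mm, inner floor 8 mm above its underside, on a black foot 5 mm wider all round. Origin: centre of its underside. Its x points from the front (the lid bar's side, nearer the robot) to the hinge side, y to its left, z up. It may be turned 0.3 rad either way
- case_in (a point): centre of the case's inner floor; axes as the case's
- lid_hinge (a point): middle of the lid's hinge line, on the far top rim: 90 mm along the case's +x and 100 mm up; the hinge line runs along the case's y
- lid (a joint): lid angle, rad: 0 shut, growing as the front edge rises. 0.45 kg, a quarter more or less; falls hard if let go unlocked. Tops out with the stay straight, somewhere from 1.27 to 1.48, each time different: pull it right up to this firm stop (within 1 mm at the bar: feel for it), only there does the elbow snap past straight. Let down, it settles 9 mm lower at the bar, locked. Stop at 15 N at most
- lid_bar (a point): middle of the lid's handle: round steel bar 12 mm thick, 100 mm long along the case's y, held at its ends 50 mm ahead of the lid's front edge (44 mm gap). 230 mm from the hinge line, 104 mm above the bench when shut, about 325 mm when up. It can turn between the fingers, so a gripper pointing down can carry it all the way. Lifting takes 4 to 9 N; at the stop the force rises steeply
- stay_up (a joint): angle of the elbow of the folding stay, rad: 0 folded (lid shut), 2.57 straight, 2.92 at its stop past straight (locked). An over-centre spring drives the elbow to the stop from about 2.47 on, and towards folded below that. To break the lock takes about 5 to 12 N at the sleeve; the lid first rises 9 mm, then weighs on the sleeve with 10 to 15 N to the end, so grip firmly
- stay_pivot (a point): lower pivot of the stay, on a foot clamped in a slot outside the case's right-hand (-y) side: -5 mm in x, -124 mm in y, 55 mm up from the case's origin, give or take 6 mm along the slot. It slips if the lid or stay is forced (50 N along the stay, some 20 N at the bar), which must not happen. The stay is two flat links 14 mm wide, each 80.7 mm between pivots; the upper ends on the lid's side
- stay_grip (a point): middle of the elbow's grip: round black sleeve 14 mm thick, 60 mm long along the case's y, 52 mm outside the stay's plane. It runs on a circle of 80.7 mm about the lower pivot: locked, about 48 mm in +x and 65 above it; lid shut, 80 in -x and 14 above (as at the start). Pull it up and to the case's front to break the lock, keep it between the fingers, lower it along the circle. It can turn in them
- weight: the larger steel calibration weight, 0.5 kg (may differ by a fifth): cylinder 40 mm wide and 42 mm tall, with a necked knob on top, 74 mm in all. Origin: centre of its base. Stands on the bench to the robot's right; it and the smaller weight may have changed places
- weight_knob (a point): middle of the weight's knob (18 mm wide, 12 mm high), 66 mm above its base
- small_weight: bystander: the smaller weight of the same shape, 26 mm wide, 58 mm tall; origin under its base
- chuck: bystander: flat round aluminium sample chuck, 80 mm wide, 25 mm high; origin under its centre
- cartridge: bystander: black load-cell cartridge block, 75 x 32 x 30 mm with short metal ends along x; origin under its centre
- jar: bystander: small lidded jar, 52 mm wide, 60 mm tall; origin under its centre
- driver: bystander: screwdriver lying flat; origin under its middle, handle to its -x
- chip_tray: bystander: black divided chip tray, 100 x 100 x 14 mm; origin under its centre
- tweezers: bystander: steel tweezers lying flat, 120 mm long along x; origin under their middle
Mind the look-alikes: they are no part of the job. What is shaped like the weight but orange, purple or red is not meant.

How it is judged (in metres and radians):
On the way, in this order (a step that is already met when the one before it is completed fails the run):
1. the lid stands open by itself, its stay locked past straight, the fingers off the case (value of joint stay_up above 2.8 rad and value of joint lid above 1 rad and contact force between the fingers and case below 0.3 N), for 0.3 s.
2. with the stay still locked, the larger weight stands upright on the case's floor, let go (x of weight in the frame of case_in between -0.075 and 0.075 m and y of weight in the frame of case_in between -0.095 and 0.095 m and z of weight in the frame of case_in below 0.006 m and angle between weight's own z axis and vertical below 0.1 rad and value of joint stay_up above 2.8 rad and contact force between the fingers and weight below 0.3 N), for 0.3 s.
At the end, for the whole second after the job is handed in: the lid is fully shut (within 0.03 rad) and the larger weight stands upright (within 0.1 rad), at rest, on the floor inside the case, fingers off (x of weight in the frame of case_in between -0.075 and 0.075 m and y of weight in the frame of case_in between -0.095 and 0.095 m and z of weight in the frame of case_in below 0.006 m and angle between weight's own z axis and vertical below 0.1 rad and value of joint lid below 0.03 rad and linear speed of weight below 0.02 m/s); the robot touches nothing.
It fails at once if the lid falls: it closes faster than 2 rad/s (velocity of joint lid below -2 rad/s).
It fails at once if the lid or its stay is forced: the clamped lower pivot of the stay is dragged more than 3 mm in its slot (distance of stay_pivot from where it was at the start of the episode above 0.003 m).
It fails at once if a bystander is disturbed: the smaller weight, chuck, cartridge, jar, screwdriver, tray or tweezers move more than 30 mm (distance of any of small_weight, chuck, cartridge, jar, driver, chip_tray, tweezers from where it was at the start of the episode above 0.03 m).
It also fails if it takes over 72 s, if anything falls off the work surface, if the arm or the gripper's body presses on something with over 40 N, if the wrist force passes 120 N, or if a joint passes its speed limit or range.

## Working session

There is one attempt and no reset: what is moved stays moved. The work goes in short steps, Python scripts to look and compute and a tool call to move; the robot and the scene stay as the last step left them, time stands still between calls to the robot, and variables do not carry over. Pictures are saved under pics/ and viewed, about 8 in all and at most 12, crops included, and the job is handed in when it is done.

Besides the shell and the picture viewer there is one more tool, called after "Emit:" as name(argument=value, ...), one argument or row to a line, values as JSON. arm_command: Moves the arm, as the interface text tells. Its arguments: {"type":"object","properties":{"jaw":{"type":"array"},"delta_pos":{"type":"array"},"roll":{"type":"array"},"force":{"type":"number"}},"required":["jaw","delta_pos","roll"]}

```bash
mkdir -p pics; cat > h.py <<'E'
import numpy as np, cv2
from bench import r, snapshot, camera_params, spotter
def cam(name):
    p=camera_params(name); K=np.array([[p['fx'],0,p['cx']],[0,p['fy'],p['cy']],[0,0,1.]])
    R=cv2.Rodrigues(np.array(p['rvec'],float))[0]; t=np.array(p['tvec'],float).ravel()
    return K,R,t
def ray(name,px):
    K,R,t=cam(name); d=R.T@np.linalg.inv(K)@np.array([px[0],px[1],1.]); return -R.T@t,d
def onz(name,px,z):
    o,d=ray(name,px); return o+d*(z-o[2])/d[2]
def tri(a,pa,b,pb):
    o1,d1=ray(a,pa);o2,d2=ray(b,pb)
    s=np.linalg.lstsq(np.c_[d1,-d2],o2-o1,rcond=None)[0]
    p,q=o1+s[0]*d1,o2+s[1]*d2; return (p+q)/2,np.linalg.norm(p-q)
def proj(name,P):
    K,R,t=cam(name); c=K@(R@np.array(P,float)+t); return c[:2]/c[2]
def save(n,im,s=1): cv2.imwrite('pics/'+n+'.png',cv2.resize(im[...,::-1],None,fx=s,fy=s))
E
python3 - <<'E'
from h import *
s=r.sense(); print(s['time'],s['tool_pos'],s['tcp_rot'],s['ft_force'],s['finger_gap'])
a=snapshot('scene');b=snapshot('top')
save('scene',a,1.4);save('top',b,1.4)
for n in ['lid_bar','lid_hinge','stay_grip','stay_pivot','case','case_in','weight','weight_knob','small_weight']:
    for c in ['scene','top']:
        print(n,c,[(np.round(d['centre'],1).tolist(),round(d['conf'],2)) for d in spotter.pinpoint(c,n)][:4])
print(r.sense()['time'])
E
```

```text
0.0 [ 255.83895186 -542.14273749  247.24889528] [-1.79894494e+02 -1.05070034e-02  2.52557196e+01] [0.02110096 0.24285043 0.10890756] 85.30228558117577
lid_bar scene [([324.8, 212.0], 0.79)]
lid_bar top [([249.5, 233.0], 0.75)]
lid_hinge scene [([241.0, 262.3], 0.79), ([278.9, 258.6], 0.54)]
lid_hinge top [([260.7, 153.3], 0.84)]
stay_grip scene [([264.6, 182.2], 0.75)]
stay_grip top [([310.5, 216.4], 0.63)]
stay_pivot scene [([250.8, 216.1], 0.59)]
stay_pivot top [([299.0, 189.1], 0.68)]
case scene [([278.0, 259.3], 0.67), ([168.2, 147.9], 0.36)]
case top [([256.8, 185.9], 0.8)]
case_in scene [([277.1, 258.7], 0.54)]
case_in top []
weight scene [([247.5, 123.4], 0.8), ([166.5, 148.4], 0.74), ([216.8, 168.3], 0.73), ([224.3, 137.9], 0.61)]
weight top [([377.1, 261.8], 0.69), ([382.8, 236.2], 0.62), ([407.1, 244.3], 0.57), ([384.1, 212.8], 0.48)]
weight_knob scene [([246.5, 108.4], 0.83), ([214.7, 151.3], 0.68), ([221.1, 120.7], 0.66), ([209.2, 107.5], 0.57)]
weight_knob top [([382.9, 263.0], 0.74), ([388.2, 213.5], 0.73), ([389.1, 234.5], 0.63), ([410.6, 236.7], 0.62)]
small_weight scene [([169.7, 146.1], 0.64)]
small_weight top [([406.3, 193.6], 0.57)]
1.0
```

```bash
ls pics
```

```text
scene.png
top.png
```

View pics/scene.png

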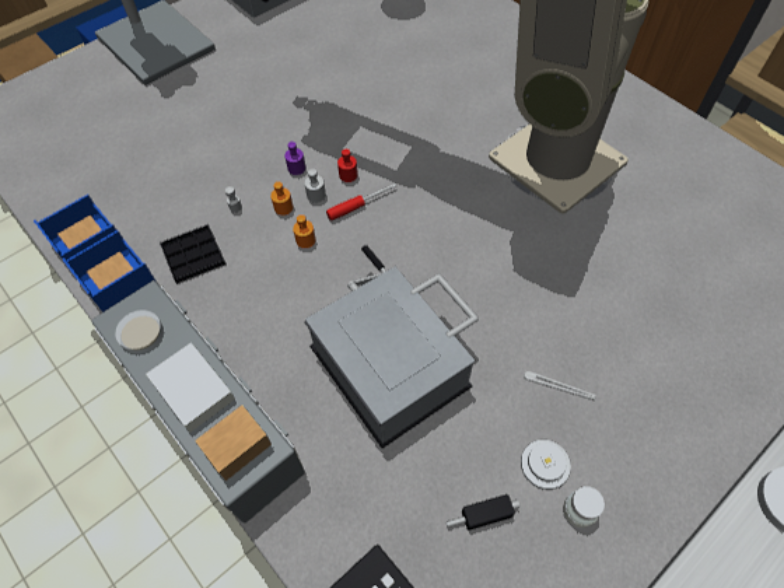

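View pics/top.png

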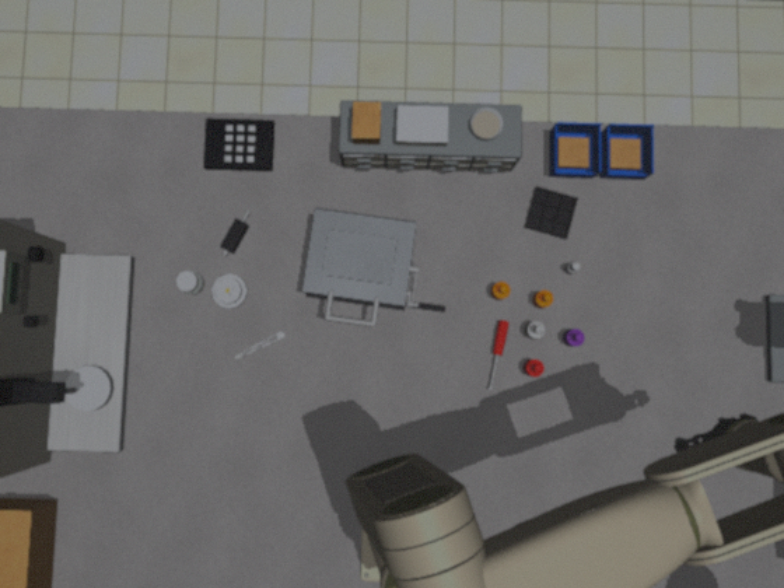

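The scene shows the case at (390,350), the stay sleeve at (372,260) and the large grey weight at (315,184) amid orange, red and purple decoys. In the top view the weight is at (536,330).

```bash
cat > fit.py <<'E'
from h import *
from scipy.optimize import least_squares
loc={'lid_bar':(-140,0,104),'lid_hinge':(90,0,100),'stay_pivot':(-5,-124,55),'stay_grip':(-85,-176,69)}
obs={'lid_bar':[(324.8,212),(249.5,233)],'lid_hinge':[(241,262.3),(260.7,153.3)],'stay_pivot':[(250.8,216.1),(299,189.1)],'stay_grip':[(264.6,182.2),(310.5,216.4)]}
for n in obs: print(n,*[np.round(x,1) for x in tri('scene',obs[n][0],'top',obs[n][1])])
def W(p,l):
    c,s=np.cos(p[2]),np.sin(p[2]); return np.array([p[0]+c*l[0]-s*l[1],p[1]+s*l[0]+c*l[1],l[2]])
def f(p):
    e=[]
    for n in obs:
        l=np.array(loc[n],float)
        if 'stay' in n: l[0]+=p[3]
        for c,o in zip(('scene','top'),obs[n]): e+=list(proj(c,W(p,l))-o)
    return np.array(e+[p[3]/4])
s=least_squares(f,[600,0,0,0],x_scale=[100,100,.1,5],loss='soft_l1'); print(np.round(s.x,3),np.round(s.fun,1))
p=s.x
for n in loc: print(n,np.round(W(p,np.array(loc[n])+([p[3],0,0] if 'stay' in n else [0,0,0])),1))
print('case_in',W(p,(0,0,8)),'yawdeg',np.degrees(p[2]))
E
python3 fit.py; python3 - <<'E'
from h import *
print('weight base/knob top',onz('top',(382.8,236.2),0),onz('top',(389.1,234.5),66))
print('scene',onz('scene',(224.3,137.9),0),onz('scene',(221.1,120.7),66))
for n,px in dict(orange1=(500,290),orange2=(544,298),red=(534,368),purple=(574,338),driverhandle=(502,330),drivertip=(490,388)).items(): print(n,np.round(onz('top',np.array(px)/1.4,40 if 'dr' not in n else 10),0))
K,R,t=cam('top');print(-R.T@t); K,R,t=cam('scene');print(-R.T@t,camera_params('wrist'))
for c,m in (('scene',(224,135)),('top',(383,236))):
    for d in spotter.silhouettes(c,'weight'):
        q=d['region'];print(c,d['centre'],q.sum(),snapshot.__name__)
E
```

```text
lid_bar [450.3 141.7  87.2] 11.7
lid_hinge [691.6 116.5 107.1] 5.8
stay_pivot [585.8   0.8  45.5] 13.1
stay_grip [501.2 -37.7  71.7] 5.6
[ 6.01219e+02  1.26814e+02 -1.23000e-01  4.55500e+00] [ 0.1  0.1  0.6 -5.4  1.7  0.9  0.9  0.1 -2.  -1.5 -2.3  1.1 -0.7  0.1
 -0.6  1.1  1.1]
lid_bar [462.3 144.  104. ]
lid_hinge [690.5 115.8 100. ]
stay_pivot [585.6   3.8  55. ]
stay_grip [499.8 -38.   69. ]
case_in [601.21858954 126.81443838   8.        ] yawdeg -7.038947188430583
weight base/knob top [ 450.54503801 -279.4183262     0.        ] [ 453.87207947 -284.12227569   66.        ]
scene [ 454.72388422 -275.69101846    0.        ] [ 451.62815796 -281.81601353   66.        ]
orange1 [ 539. -189.   40.]
orange2 [ 523. -288.   40.]
red [ 366. -267.   40.]
purple [ 435. -356.   40.]
driverhandle [ 450. -200.   10.]
drivertip [ 318. -174.   10.]
[ 391.8623008    78.13831441 1598.93204   ]
[ 898.21134534  492.56138198 1015.09704787] {'fx': 313.9904814776856, 'fy': 313.9904814776856, 'cx': 280.10701853008896, 'cy': 209.51341143489537, 'mount': array([[-1.52214027e-05, -9.44907527e-01, -3.27337388e-01,
         8.47867614e+01],
       [ 9.99999229e-01, -4.20949438e-04,  1.16863186e-03,
         4.97652841e-01],
       [-1.24204153e-03, -3.27337117e-01,  9.44906804e-01,
        -1.25984761e+02],
       [ 0.00000000e+00,  0.00000000e+00,  0.00000000e+00,
         1.00000000e+00]])}
scene [224.0, 131.3] 276 drawn_camera
scene [213.1, 163.0] 242 drawn_camera
scene [248.6, 115.4] 293 drawn_camera
scene [138.3, 184.6] 1145 drawn_camera
scene [197.0, 143.8] 273 drawn_camera
scene [211.1, 111.5] 228 drawn_camera
scene [266.9, 187.0] 171 drawn_camera
top [357.8, 207.4] 163 drawn_camera
top [387.4, 237.1] 136 drawn_camera
top [387.0, 215.0] 160 drawn_camera
top [410.9, 244.5] 167 drawn_camera
top [379.1, 259.8] 168 drawn_camera
```

Emit:
arm_command(
  jaw=[0, 0, 0, 0, 0, 0, 0, 0, 0, 0, 0, 0, 0, 0],
  delta_pos=[
    [0.95, -0.85, -0.1],
    [0.95, -0.85, -0.1],
    [0.95, -0.85, -0.1],
    [0.95, -0.85, -0.1],
    [0.95, -0.85, -0.1],
    [0.95, -0.85, -0.1],
    [0.95, -0.85, -0.1],
    [0.95, -0.85, -0.1],
    [0.95, -0.85, -0.1],
    [0.95, -0.85, -0.1],
    [0.95, -0.85, -0.1],
    [0.95, -0.85, -0.1],
    [0.95, -0.85, -0.1],
    [0.95, -0.85, -0.1],
  ],
  roll=[-1, -1, -1, -1, -1, -1, -1, -1, -1, -1, -1, -1, -1, -1],
  force=30,
)

```text
time: 2.27
tool_pos: [455.6, -70.3, 288.8]
tcp_rot: [179.9, -0.0, 70.5]
ft_force: [-0.3, -0.8, -0.6]
finger_gap: 42.8
```

Emit:
arm_command(
  jaw=[0, 0, 0, 0, 0, 0],
  delta_pos=[
    [0.4, 0.025, -0.025],
    [0.4, 0.025, -0.025],
    [0.4, 0.025, -0.025],
    [0.4, 0.025, -0.025],
    [0.4, 0.025, -0.025],
    [0.4, 0.025, -0.025],
  ],
  roll=[-0.3, -0.3, -0.3, -0.3, -0.3, -0.3],
)

```text
time: 2.77
tool_pos: [518.6, 77.5, 298.5]
tcp_rot: [180.0, 0.0, 84.2]
ft_force: [-0.6, 0.0, -0.0]
finger_gap: 42.7
```

```bash
cat >> h.py <<'E'
from scipy.spatial.transform import Rotation as Ro
def wpose():
    s=r.sense(); p=camera_params('wrist'); M=np.array(p['mount'])
    T=np.eye(4);T[:3,:3]=Ro.from_euler('xyz',s['tcp_rot'],degrees=True).as_matrix();T[:3,3]=s['tool_pos']
    C=T@M; K=np.array([[p['fx'],0,p['cx']],[0,p['fy'],p['cy']],[0,0,1.]])
    return K,C
_old=cam
W0=[None]
def cam(name):
    if name!='wrist': return _old(name)
    K,C=W0[0]; return K,C[:3,:3].T,-C[:3,:3].T@C[:3,3]
E
python3 - <<'E'
from h import *
s=r.sense();print(s['time'],s['tool_pos'],s['tcp_rot'])
W0[0]=wpose(); im=snapshot('wrist'); save('w1',im,1.4)
for n in ['lid_bar','lid_hinge','stay_grip','stay_pivot','case']:
    print(n,[(np.round(d['centre'],1).tolist(),round(d['conf'],2)) for d in spotter.pinpoint('wrist',n)][:3])
c,sn=np.cos(-.123),np.sin(-.123)
for n,l in dict(bar=(-140,0,104),hinge=(90,0,100),pivot=(0,-124,55),grip=(-80,-176,69),fl=(-90,110,100),fr=(-90,-110,100),bl=(90,110,100),br=(90,-110,100)).items():
    P=(601.2+c*l[0]-sn*l[1],126.8+sn*l[0]+c*l[1],l[2]); print('pred',n,np.round(proj('wrist',P),1))
E
```

```text
2.7667 [518.57348828  77.5092779  298.45315598] [1.79990109e+02 1.13240714e-02 8.41648749e+01]
lid_bar [([213.1, 127.1], 0.65)]
lid_hinge [([445.6, 131.2], 0.82)]
stay_grip [([272.1, 267.6], 0.95)]
stay_pivot [([337.2, 226.1], 0.83)]
case [([337.6, 123.3], 0.67)]
pred bar [215.8 125.8]
pred hinge [445.5 130.5]
pred pivot [338.2 226.1]
pred grip [274.4 266.7]
pred fl [267.4  -1.3]
pred fr [265.9 228.1]
pred bl [469.4   3.8]
pred br [426.4 231.2]
```

View pics/w1.png

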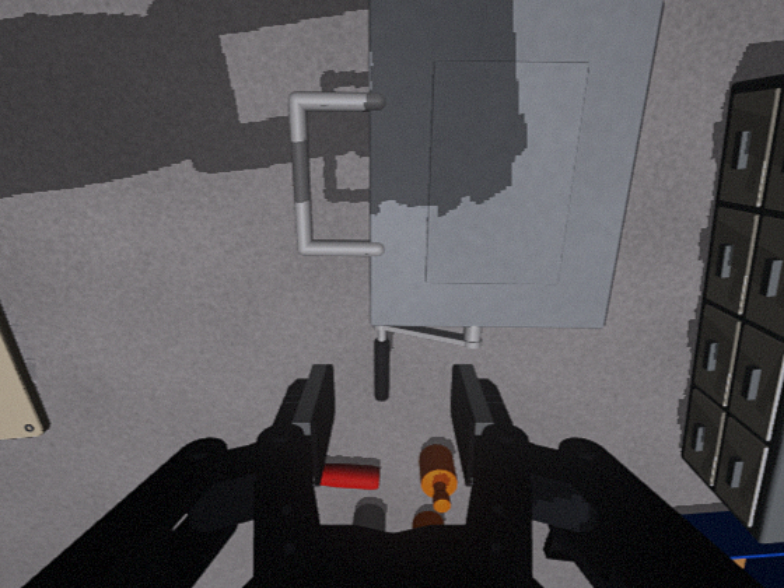

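The wrist view shows the bar at about (298,172), its corners at (296,97) and (302,248), the lid front-right corner at (371,326) and the sleeve at (382,370), all close to the predictions.

```bash
cat > fit2.py <<'E'
from h import *
from scipy.optimize import least_squares
W0[0]=wpose()
def W(p,l):
    c,s=np.cos(p[2]),np.sin(p[2]); return np.array([p[0]+c*l[0]-s*l[1],p[1]+s*l[0]+c*l[1],l[2]])
O=[((-140,0,104),0,'wrist',(213.3,125)),((-140,50,104),0,'wrist',(212,70)),((-140,-50,104),0,'wrist',(216,176)),
((90,0,100),0,'wrist',(445.6,131.2)),((-5,-124,55),1,'wrist',(337.2,226.1)),((-85,-176,69),1,'wrist',(272.5,264.5)),
((-140,0,104),0,'scene',(324.8,214)),((-140,0,104),0,'top',(249.5,232)),((90,0,100),0,'scene',(241,262.3)),((90,0,100),0,'top',(260.7,153.3)),((-85,-176,69),1,'scene',(264.6,182.2)),((-85,-176,69),1,'top',(310.5,216.4))]
def f(p):
    e=[]
    for l,k,c,o in O:
        l=np.array(l,float); l[0]+=k*p[3]; e+=list(proj(c,W(p,l))-o)
    return np.array(e+[p[3]/4])
s=least_squares(f,[600,127,-.12,0],x_scale=[100,100,.1,5],loss='soft_l1');p=s.x
print(np.round(p,3),np.degrees(p[2]));print(np.round(s.fun,1))
for n,l in dict(bar=(-140,0,104),hinge=(90,0,100),pivot=(-5+p[3],-124,55),grip=(-85+p[3],-176,69),place=(-30,0,8)).items(): print(n,np.round(W(p,l),1))
E
python3 fit2.py
```

```text
[ 5.99874e+02  1.25010e+02 -1.32000e-01  5.29400e+00] -7.550474761909107
[ 1.2  0.   0.2 -0.1  0.6 -1.4 -1.9 -0.5 -0.3 -0.3  0.5  1.7  0.2 -2.3
  0.8 -4.   1.5 -0.2  1.8  0.6 -0.3 -0.6 -0.3  1.8  1.3]
bar [461.1 143.4 104. ]
hinge [689.1 113.2 100. ]
pivot [583.9   2.   55. ]
grip [497.7 -39.   69. ]
place [570.1 129.    8. ]
```

Emit:
arm_command(
  jaw=[0, 0, 0, 0, 0, 0, 0, 0, 0, -1, -1, -1, -1, -1],
  delta_pos=[
    [0.148, -0.16, 0.15],
    [0.148, -0.16, 0.15],
    [0.148, -0.16, 0.2],
    [0.148, -0.16, 0.28],
    [0.148, -0.16, 0.36],
    [0.148, -0.16, 0.42],
    [0.148, -0.16, 0.46],
    [0.148, -0.16, 0.49],
    [0.148, -0.16, 0.49],
    [0.148, -0.16, 0.49],
    [0.148, -0.16, 0.49],
    [0.148, -0.16, 0.49],
    [0.148, -0.16, 0.49],
    [0.148, -0.16, 0.49],
  ],
  roll=[0.02, 0.02, 0.02, 0.02, 0.02, 0.02, 0.02, 0.02, 0.02, 0.02, 0.02, 0.02, 0.02, 0.02],
  force=25,
)

```text
time: 4.23
tool_pos: [460.4, 141.6, 104.5]
tcp_rot: [-180.0, -0.0, 83.0]
ft_force: [-11.2, -0.8, 9.4]
finger_gap: 11.5
```

```bash
python3 - <<'E'
from h import *
s=r.sense();print(s['time'],s['tool_pos'],s['tcp_rot'],s['ft_force'],s['wrist_torque'],s['finger_gap'])
W0[0]=wpose(); im=snapshot('wrist'); save('w2',im,1.2)
E
```

```text
4.2333 [460.39735406 141.60027248 104.52588605] [-1.79981255e+02 -2.30147153e-02  8.30175161e+01] [-11.20839511  -0.77462079   9.36795215] [-0.13267163  1.78975349  0.12117252] 11.503802790480577
```

View pics/w2.png

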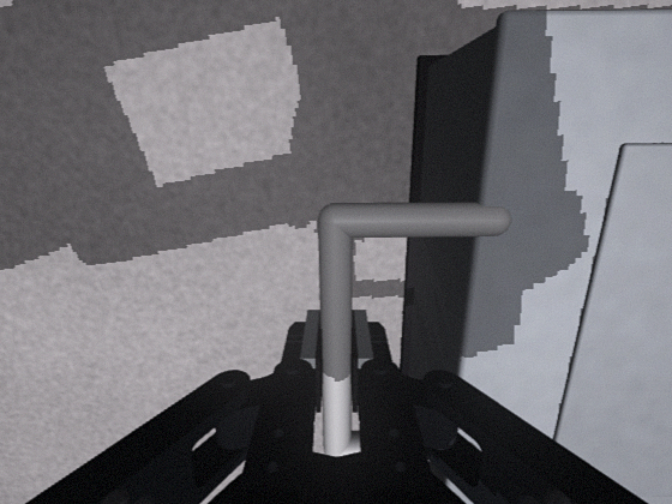

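The picture shows the fingers closed on the bar, clear of the lid edge.

```bash
python3 - <<'E'
import numpy as np
f=.0174
def tab(a,b,n):
    for t in np.linspace(a,b,n+1)[1:]:
        print([0,round(230*(np.cos(a+f)-np.cos(t+f))/400,3),round(-230*(np.sin(t+f)-np.sin(a+f))/400,3)],end=', ')
    print()
tab(0,.5,10);tab(.5,1.2,14)
E
```

```text
[0, np.float64(0.001), np.float64(-0.029)], [0, np.float64(0.004), np.float64(-0.057)], [0, np.float64(0.008), np.float64(-0.086)], [0, np.float64(0.013), np.float64(-0.114)], [0, np.float64(0.02), np.float64(-0.142)], [0, np.float64(0.029), np.float64(-0.169)], [0, np.float64(0.038), np.float64(-0.197)], [0, np.float64(0.049), np.float64(-0.223)], [0, np.float64(0.062), np.float64(-0.249)], [0, np.float64(0.075), np.float64(-0.274)], 
[0, np.float64(0.015), np.float64(-0.025)], [0, np.float64(0.031), np.float64(-0.048)], [0, np.float64(0.048), np.float64(-0.071)], [0, np.float64(0.066), np.float64(-0.094)], [0, np.float64(0.086), np.float64(-0.115)], [0, np.float64(0.106), np.float64(-0.135)], [0, np.float64(0.128), np.float64(-0.154)], [0, np.float64(0.15), np.float64(-0.172)], [0, np.float64(0.173), np.float64(-0.189)], [0, np.float64(0.198), np.float64(-0.205)], [0, np.float64(0.222), np.float64(-0.219)], [0, np.float64(0.248), np.float64(-0.232)], [0, np.float64(0.274), np.float64(-0.244)], [0, np.float64(0.301), np.float64(-0.255)],
```

Emit:
arm_command(
  jaw=[-1, -1, -1, -1, -1, -1, -1, -1, -1, -1, -1],
  delta_pos=[
    [0, 0, 0],
    [0, 0.001, -0.029],
    [0, 0.004, -0.057],
    [0, 0.008, -0.086],
    [0, 0.013, -0.114],
    [0, 0.02, -0.142],
    [0, 0.029, -0.169],
    [0, 0.038, -0.197],
    [0, 0.049, -0.223],
    [0, 0.062, -0.249],
    [0, 0.075, -0.274],
  ],
  roll=[0, 0, 0, 0, 0, 0, 0, 0, 0, 0, 0],
  force=40,
)

```text
time: 5.2
tool_pos: [489.0, 138.3, 215.0]
tcp_rot: [-179.8, -0.0, 83.0]
ft_force: [-9.9, 1.7, -0.1]
finger_gap: 10.6
```

Emit:
arm_command(
  jaw=[-1, -1, -1, -1, -1, -1, -1, -1, -1, -1, -1, -1, -1, -1],
  delta_pos=[
    [0, 0.011, -0.027],
    [0, 0.027, -0.05],
    [0, 0.044, -0.074],
    [0, 0.062, -0.097],
    [0, 0.082, -0.118],
    [0, 0.102, -0.138],
    [0, 0.125, -0.157],
    [0, 0.147, -0.176],
    [0, 0.17, -0.193],
    [0, 0.195, -0.209],
    [0, 0.22, -0.223],
    [0, 0.246, -0.237],
    [0, 0.272, -0.249],
    [0, 0.299, -0.26],
  ],
  roll=[0, 0, 0, 0, 0, 0, 0, 0, 0, 0, 0, 0, 0, 0],
)

```text
time: 6.37
tool_pos: [608.7, 124.4, 322.2]
tcp_rot: [-179.9, -0.1, 83.1]
ft_force: [-8.2, 4.1, 9.9]
finger_gap: 10.5
```

```bash
python3 - <<'E'
from h import *
W0[0]=wpose(); im=snapshot('wrist'); b=snapshot('scene')
s=r.sense();print(s['time'],s['tool_pos'],s['ft_force'],s['wrist_torque'],s['qd'])
print(W0[0][1])
big=np.hstack([cv2.resize(im,(400,300)),cv2.resize(b[60:270,140:420],(400,300))]);save('m3',big)
for n in ['stay_grip','lid_bar']:
  for c in ['scene','wrist']: print(n,c,[(np.round(d['centre'],1).tolist(),round(d['conf'],2)) for d in spotter.pinpoint(c,n)][:3])
E
```

```text
6.4667 [609.72333887 124.27924716 322.58825333] [-7.16441238  2.94856495 10.43256037] [0.53283966 1.44598864 0.11538905] [ 0.2448812  -1.23109653  1.81361788 -0.12678014  0.15575945  0.29503952]
[[ 9.92745571e-01 -1.13288867e-01 -4.02723770e-02  6.19478997e+02]
 [-1.20228984e-01 -9.38442110e-01 -3.23838535e-01  2.07701578e+02]
 [-1.10599357e-03  3.26331179e-01 -9.45254854e-01  4.48406036e+02]
 [ 0.00000000e+00  0.00000000e+00  0.00000000e+00  1.00000000e+00]]
stay_grip scene [([233.4, 180.2], 0.42), ([399.2, 278.8], 0.39)]
stay_grip wrist []
lid_bar scene [([267.7, 194.7], 0.72), ([222.0, 121.4], 0.28)]
lid_bar wrist [([278.4, 280.6], 0.97)]
```

View pics/m3.png

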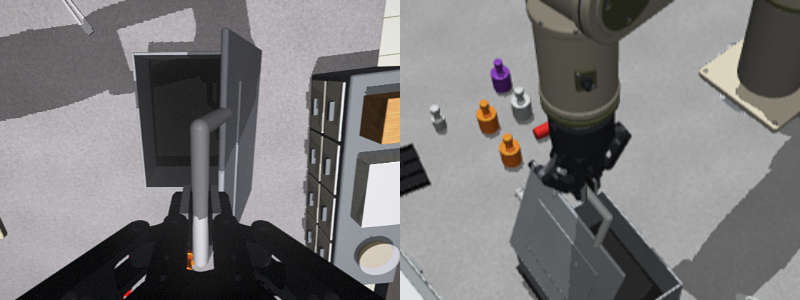

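The left half shows the bar held and the lid well up; the right half shows the lid from behind in the scene camera. From here I go in small steps, feeling the force.

Emit:
arm_command(
  jaw=[-1, -1, -1],
  delta_pos=[
    [0, 0.006, -0.006],
    [0, 0.013, -0.009],
    [0, 0.013, -0.009],
  ],
  roll=[0, 0, 0],
)

```text
time: 6.92
tool_pos: [614.1, 123.8, 324.6]
tcp_rot: [-179.8, -0.1, 83.1]
ft_force: [1.6, 2.1, -13.0]
finger_gap: 10.0
```

Emit:
arm_command(
  jaw=[-1, -1, -1],
  delta_pos=[
    [0, 0.005, -0.001],
    [0, 0.01, -0.002],
    [0, 0.01, -0.002],
  ],
  roll=[0, 0, 0],
)

```text
time: 7.17
tool_pos: [618.4, 123.3, 326.0]
tcp_rot: [-179.9, -0.1, 83.1]
ft_force: [-2.2, 1.9, -6.3]
finger_gap: 10.2
```

Emit:
arm_command(
  jaw=[-1, -1, -1],
  delta_pos=[
    [0, 0.006, -0.0015],
    [0, 0.012, -0.003],
    [0, 0.012, -0.003],
  ],
  roll=[0, 0, 0],
)

```text
time: 7.42
tool_pos: [623.7, 122.7, 327.9]
tcp_rot: [-179.9, -0.2, 83.1]
ft_force: [-2.2, 1.7, -4.2]
finger_gap: 10.1
```

```bash
cat > sl.py <<'E'
from h import *
import sys
p=[599.9,125.0,-.125,5.3]
def W(l):
    c,s=np.cos(p[2]),np.sin(p[2]); return np.array([p[0]+c*l[0]-s*l[1],p[1]+s*l[0]+c*l[1],l[2]])
ims={c:snapshot(c) for c in ('scene','top')}
s=r.sense();print(s['time'],s['tool_pos'],s['ft_force'])
for c in ims: print(c,[(np.round(d['centre'],1).tolist(),round(d['conf'],2)) for d in spotter.pinpoint(c,'stay_grip')][:2])
def elbow(a): return (-5+p[3]+80.7*np.cos(a),55+80.7*np.sin(a))
out=[]
for c,im in ims.items():
    im=im.copy(); q=proj(c,W((20,-176,120))); x,y=int(q[0]),int(q[1])
    for deg in (50,60,70,80,90,100,110,120):
        e=elbow(np.radians(deg)); m=proj(c,W((e[0],-176,e[1]))); t=proj(c,W((e[0],-206,e[1]))); print(c,deg,np.round(m,1),np.round(t,1))
        
    cr=im[y-35:y+35,x-45:x+45]; print('crop origin',x-45,y-35); out.append(cv2.resize(cr,(400,311),interpolation=cv2.INTER_CUBIC))
save(sys.argv[1],np.hstack(out))
E
python3 sl.py sl1
```

```text
7.5167 [623.51819983 122.70134313 327.8672311 ] [-2.32803563  2.53165704 -3.12028473]
scene [([234.1, 182.4], 0.35)]
top [([313.6, 189.5], 0.5)]
scene 50 [216.8 195.9] [210.6 187.3]
scene 60 [220.6 191.7] [214.3 183.2]
scene 70 [224.9 187.8] [218.5 179.3]
scene 80 [229.6 184.3] [223.2 175.9]
scene 90 [234.6 181.3] [228.2 172.9]
scene 100 [239.6 178.8] [233.2 170.5]
scene 110 [244.5 177.1] [238.1 168.9]
scene 120 [249.2 176.1] [242.7 168. ]
crop origin 183 153
top 50 [317.9 173.7] [327.7 175.2]
top 60 [317.6 177. ] [327.5 178.5]
top 70 [317.2 180.9] [327.1 182.4]
top 80 [316.7 185.2] [326.6 186.7]
top 90 [316.  189.8] [326.  191.3]
top 100 [315.3 194.4] [325.3 196. ]
top 110 [314.6 199.1] [324.5 200.6]
top 120 [313.8 203.5] [323.7 205. ]
crop origin 271 148
```

View pics/sl1.png

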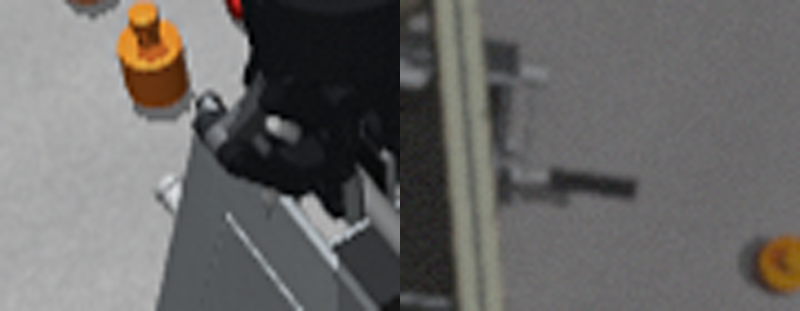

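In the top crop the sleeve tip at (636,187) puts the lower link at about 89°, still well short of straight: roughly 45 mm to go at the bar. I raise 28 mm and look again.

Emit:
arm_command(
  jaw=[-1, -1, -1, -1, -1, -1, -1],
  delta_pos=[
    [0, 0.012, -0.0035],
    [0, 0.024, -0.0067],
    [0, 0.036, -0.0096],
    [0, 0.048, -0.0124],
    [0, 0.06, -0.0147],
    [0, 0.068, -0.016],
    [0, 0.068, -0.016],
  ],
  roll=[0, 0, 0, 0, 0, 0, 0],
)

```text
time: 8.2
tool_pos: [651.4, 119.5, 335.0]
tcp_rot: [180.0, -0.2, 83.1]
ft_force: [-2.8, 3.1, 1.7]
finger_gap: 10.2
```

```bash
python3 - <<'E'
from h import *
im=snapshot('top');s=r.sense();print(s['time'],s['tool_pos'],s['ft_force'])
print([(np.round(d['centre'],1).tolist(),round(d['conf'],2)) for d in spotter.pinpoint('top','stay_grip')][:2])
q=spotter.silhouettes('top','stay_grip')
print([d['centre'] for d in q])
g=cv2.cvtColor(im,cv2.COLOR_RGB2GRAY)[165:205,300:335]
print('\n'.join(' '.join('%3d'%v for v in row[::2]) for row in g))
E
```

```text
8.25 [651.14413203 119.48253491 334.94309209] [-3.15516346  1.90047529  0.56114633]
[([315.7, 184.5], 0.73)]
[[310.6, 180.9], [407.2, 192.9], [269.5, 153.2]]
106  90 100 110 107 108 110 107 107 110 111 108 108 108 111 108 110 108
102  93 102 109 112 110 107 108 107 105 108 108 110 110 106 109 108 109
104  94 103 106 106 107 107 105 106 109 110 108 112 110 108 110 105 111
 95 102 104 108 109 108 107 108 106 108 112 107 108 107 112 107 110 107
 96 101 101 105 105 109 106 111 106 108 108 109 110 109 110 110 105 109
 92  97 106 106 105 105 109 103 108 110 109 110 107 107 109 108 106 106
 93  96 106 107 106 108 110 108 109 107 106 110 109 107 107 109 104 106
 92  99 106 109 106 108 107 108 109 108 108 109 109 108 111 108 105 106
 97 100 106 108 106 107 109 108 108 109 109 109 106 107 109 112 101 109
 97 100 103 104 109 108 108 102 108 106 109 109 107 109 113 108 106 101
 99 104 107 105 105 110 103 108 110 110 107 106 107 109 110 108 107 105
 93 104 108 105 105 108 106 107 109 113 108 109 110 112 110 106 107 111
 86 101 109 107 110 106 105 107 104 112 104 110 110 105 105 108 110 104
 90 10
[... 1237 characters left out ...]
 108 112 112 110 106 111 105 107 106 108 105 103 110
109 107 110 107 110 106 111 111 108 107 108 106 107 105 106 105 109 107
109 109 104 107 108 109 110 108 109 108 110 107 107 105 105 105 106 107
108 108 108 107 107 106 107 108 108 108 111 104 106 105 103 104 107 108
107 108 108 106 110 104 109 107 109 111 107 107 106 108 108 109 107 105
109 110 101 105 109 109 110 109 108 107 109 102 103 108 109 105 107 104
110 105 106 107 106 111 110 109 105 108 108 104 108 106 108 107 104 107
108 109 108 108 108 108 106 104 107 110 107 105 108 105 106 109 106 105
110 112 110 110 111 111 105 109 108 107 107 109 106 103 107 105 109 105
109 113 108 111 107 112 109 108 109 107 106 108 106 107 110 106 105 109
```

The top pixels put the sleeve at a link angle of about 74.5°, so some 7 mm remain at the bar. Small steps now.

Emit:
arm_command(
  jaw=[-1, -1, -1],
  delta_pos=[
    [0, 0.004, -0.0005],
    [0, 0.0075, -0.001],
    [0, 0.0075, -0.001],
  ],
  roll=[0, 0, 0],
)

```text
time: 8.6
tool_pos: [653.8, 119.2, 335.4]
tcp_rot: [180.0, -0.2, 83.1]
ft_force: [-2.5, 3.5, 0.6]
finger_gap: 10.3
```

Emit:
arm_command(
  jaw=[-1, -1, -1],
  delta_pos=[
    [0, 0.002, -0.0003],
    [0, 0.004, -0.0006],
    [0, 0.004, -0.0006],
  ],
  roll=[0, 0, 0],
)

```text
time: 8.85
tool_pos: [655.4, 119.0, 335.6]
tcp_rot: [180.0, -0.2, 83.1]
ft_force: [-2.7, 2.4, -0.2]
finger_gap: 10.2
```

Emit:
arm_command(
  jaw=[-1, -1, -1],
  delta_pos=[
    [0, 0.002, -0.0003],
    [0, 0.004, -0.0006],
    [0, 0.004, -0.0006],
  ],
  roll=[0, 0, 0],
)

```text
time: 9.1
tool_pos: [657.2, 118.8, 335.9]
tcp_rot: [180.0, -0.2, 83.1]
ft_force: [-2.3, 3.2, -0.1]
finger_gap: 10.2
```

Emit:
arm_command(
  jaw=[-1, -1, -1],
  delta_pos=[
    [0, 0.002, -0.0003],
    [0, 0.004, -0.0005],
    [0, 0.004, -0.0005],
  ],
  roll=[0, 0, 0],
)

```text
time: 9.35
tool_pos: [658.9, 118.6, 336.1]
tcp_rot: [180.0, -0.2, 83.1]
ft_force: [-1.6, 3.2, -0.6]
finger_gap: 10.1
```

Emit:
arm_command(
  jaw=[-1, -1, -1],
  delta_pos=[
    [0, 0.002, -0.0003],
    [0, 0.004, -0.0005],
    [0, 0.004, -0.0005],
  ],
  roll=[0, 0, 0],
)

```text
time: 9.6
tool_pos: [660.5, 118.4, 336.5]
tcp_rot: [180.0, -0.2, 83.1]
ft_force: [-6.9, 1.1, 1.4]
finger_gap: 9.8
```

```bash
cat > sv.py <<'E'
from h import *
im=snapshot('top');s=r.sense();print(round(s['time'],2),np.round(s['tool_pos'],1),np.round(s['ft_force'],1))
g=255-cv2.cvtColor(im,cv2.COLOR_RGB2GRAY)[160:212].astype(float)
for c in (312,315,318,321):
    w=np.clip(g[:,c-1:c+2].mean(1)-(255-88),0,None); print(c,round((w*np.arange(160,212)).sum()/max(w.sum(),1e-6),2) ,w.sum().round())
E
python3 sv.py
```

```text
9.65 [660.1 118.4 336.5] [-6.8  2.5  2.8]
312 175.98 203.0
315 176.29 173.0
318 176.71 172.0
321 177.05 173.0
```

The sleeve has jumped to a link angle of about 59° and the force has risen to 7 N, so it looks to be at or past straight. Now I ease the bar back down gently and check.

Emit:
arm_command(
  jaw=[-1, -1, -1, -1],
  delta_pos=[
    [0, -0.002, 0.0003],
    [0, -0.004, 0.0006],
    [0, -0.007, 0.001],
    [0, -0.007, 0.001],
  ],
  roll=[0, 0, 0, 0],
)

```text
time: 9.98
tool_pos: [656.8, 118.8, 336.0]
tcp_rot: [-179.9, -0.2, 83.1]
ft_force: [-4.7, 3.0, 1.4]
finger_gap: 10.0
```

```bash
python3 sv.py
```

```text
10.03 [656.9 118.8 336. ] [-5.4  1.9  1.6]
312 175.17 197.0
315 175.41 173.0
318 175.8 173.0
321 176.21 166.0
```

Lowering the bar moved the sleeve further past straight, so the stay has locked. I lower it the rest of the way.

Emit:
arm_command(
  jaw=[-1, -1, -1, -1, -1],
  delta_pos=[
    [0, -0.003, 0.0005],
    [0, -0.006, 0.001],
    [0, -0.009, 0.0017],
    [0, -0.012, 0.0023],
    [0, -0.012, 0.0023],
  ],
  roll=[0, 0, 0, 0, 0],
)

```text
time: 10.45
tool_pos: [652.5, 119.4, 335.3]
tcp_rot: [-180.0, -0.2, 83.1]
ft_force: [0.3, 2.6, 1.3]
finger_gap: 10.2
```

```bash
python3 sv.py
```

```text
10.5 [652.5 119.4 335.4] [0.5 2.5 1.6]
312 174.68 185.0
315 174.86 174.0
318 175.23 170.0
321 175.72 174.0
```

Emit:
arm_command(
  jaw=[-0.3, -0.2, -0.1, 0, 0, 0, 0, 0],
  delta_pos=[
    [0, 0, 0],
    [0, 0, 0],
    [0, 0, 0],
    [0, 0, 0],
    [0, 0, -0.04],
    [0, 0, -0.1],
    [0, 0, -0.15],
    [0, 0, -0.15],
  ],
  roll=[0, 0, 0, 0, 0, 0, 0, 0],
)

```text
time: 11.17
tool_pos: [653.5, 119.1, 401.2]
tcp_rot: [179.6, -0.3, 83.1]
ft_force: [0.5, -0.0, 0.4]
finger_gap: 42.7
```

```bash
python3 sv.py
```

```text
11.22 [653.4 119.1 399. ] [ 1.  -0.1  0.2]
312 174.7 186.0
315 174.88 177.0
318 175.24 171.0
321 175.73 171.0
```

Emit:
arm_command(
  jaw=[0, 0, 0, 0, 0, 0, 0, 0, 0, 0, 0, 0],
  delta_pos=[
    [-0.08, -0.05, 0],
    [-0.18, -0.09, 0],
    [-0.27, -0.12, 0],
    [-0.87, -0.35, 0.2],
    [-0.87, -0.35, 0.2],
    [-0.87, -0.35, 0.2],
    [-0.87, -0.35, 0.2],
    [-0.87, -0.35, 0.2],
    [-0.87, -0.35, 0.2],
    [-0.87, -0.35, 0.2],
    [-0.87, -0.35, 0.2],
    [-0.87, -0.35, 0.2],
  ],
  roll=[0, 0, 0, 0, 0, 0, 0, 0, 0, 0, 0, 0],
)

```text
time: 12.22
tool_pos: [472.0, -209.8, 315.4]
tcp_rot: [179.8, -0.3, 82.9]
ft_force: [0.0, 0.5, -0.1]
finger_gap: 42.7
```

```bash
cat > wk.py <<'E'
from h import *
s=r.sense();print(s['time'],s['tool_pos'],s['tcp_rot'],s['ft_force'])
W0[0]=wpose(); im=snapshot('wrist'); save('w5',im)
for n,z in (('weight_knob',66),('weight',0)):
    for d in spotter.pinpoint('wrist',n):
        c=np.array(d['centre']); i=np.clip(c.astype(int),3,[556,416])
        print(n,c.round(1),round(d['conf'],2),onz('wrist',c,z).round(1),im[i[1]-2:i[1]+3,i[0]-2:i[0]+3].mean((0,1)).round())
E
python3 wk.py
```

```text
12.2167 [ 471.97495695 -209.81424001  315.36078858] [179.79632172  -0.29861319  82.91759899] [ 0.02474591  0.51194067 -0.10858543]
weight_knob [271.  283.6] 0.86 [ 442.4 -359.9   66. ] [ 97.  50. 130.]
weight_knob [204.  229.3] 0.85 [ 367.3 -269.1   66. ] [174.  40.  40.]
weight_knob [327.3 229.3] 0.81 [ 525.3 -289.    66. ] [175. 116.  40.]
weight_knob [269.8 221.1] 0.65 [ 453.1 -268.5   66. ] [158. 157. 162.]
weight_knob [336.5 153.3] 0.65 [ 543.6 -192.6   66. ] [175. 115.  37.]
weight [320.2 212.4] 0.98 [ 524.4 -289.     0. ] [141.  91.  38.]
weight [211.4 213.3] 0.81 [ 363.2 -270.1    0. ] [136.  38.  39.]
weight [329.5 147.9] 0.76 [ 545.1 -195.5    0. ] [117.  58.  29.]
```

View pics/w5.png

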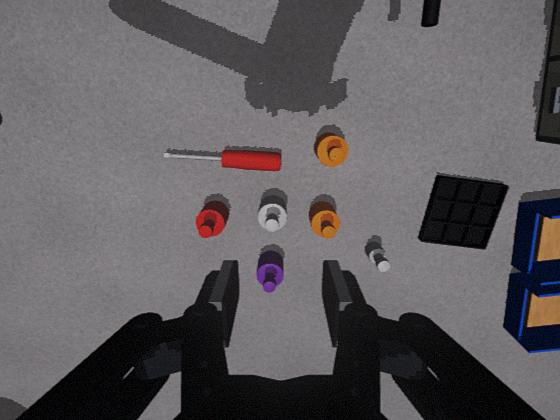

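The wrist view shows the silver knob at (272,224), surrounded by red (207,228), orange (325,222) and purple (269,284) decoys, with free room for fingers in the jaw direction.

Emit:
arm_command(
  jaw=[0, 0, 0, 0, 0, 0, 0, 0, 0, 0, 0, -1, -1, -1, -1, -1],
  delta_pos=[
    [-0.169, -0.02, 0.1],
    [-0.169, -0.02, 0.2],
    [-0.169, -0.02, 0.3],
    [-0.169, -0.02, 0.4],
    [-0.169, -0.02, 0.48],
    [-0.169, -0.02, 0.54],
    [-0.169, -0.02, 0.58],
    [-0.169, -0.02, 0.61],
    [-0.169, -0.02, 0.626],
    [-0.169, -0.02, 0.626],
    [-0.169, -0.02, 0.626],
    [-0.169, -0.02, 0.626],
    [-0.169, -0.02, 0.626],
    [-0.169, -0.02, 0.626],
    [-0.169, -0.02, 0.626],
    [-0.169, -0.02, 0.626],
  ],
  roll=[0, 0, 0, 0, 0, 0, 0, 0, 0, 0, 0, 0, 0, 0, 0, 0],
  force=40,
)

```text
time: 13.7
tool_pos: [459.7, -274.4, 68.0]
tcp_rot: [179.6, -0.2, 83.1]
ft_force: [-3.3, 1.1, 6.4]
finger_gap: 16.6
```

```bash
python3 wk.py | head -1; mv pics/w5.png pics/w6.png
```

```text
13.7 [ 459.70000673 -274.42099396   67.96025403] [ 1.79569616e+02 -1.71616968e-01  8.31302087e+01] [-3.32880905  1.12735438  6.3523556 ]
```

View pics/w6.png

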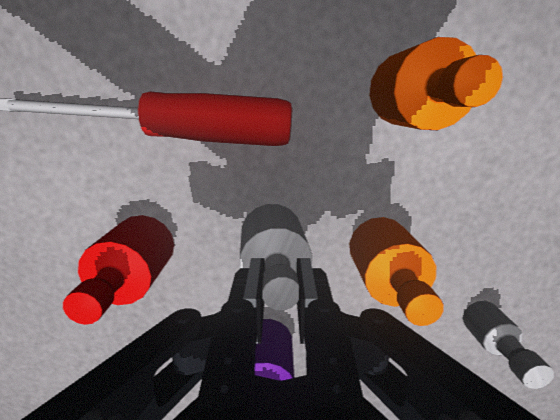

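```bash
python3 - <<'E'
from h import *
p=camera_params('wrist');M=np.linalg.inv(np.array(p['mount']))
for q in ((0,0,-2),(11,0,-2),(-11,0,-2),(0,0,-8),(0,0,4)):
    c=M@np.array([*q,1.]); print(q,p['fx']*c[0]/c[2]+p['cx'],p['fy']*c[1]/c[2]+p['cy'])
E
```

```text
(0, 0, -2) 278.849035531336 293.7951799387756
(11, 0, -2) 278.8167192611335 272.8409573064026
(-11, 0, -2) 278.8797783535053 313.7291616775935
(0, 0, -8) 278.808381799434 301.67645363195174
(0, 0, 4) 278.88662630412534 286.50770213956247
```

The picture shows the knob centred between the pads, around row 287. I lift and carry it towards the case.

Emit:
arm_command(
  jaw=[-1, -1, -1, -1, -1, -1, -1, -1, -1, -1, -1, -1, -1, -1, -1, -1, -1, -1, -1, -1],
  delta_pos=[
    [0, 0, -0.03],
    [0, 0, -0.08],
    [0, 0, -0.15],
    [0, 0, -0.23],
    [0, 0, -0.31],
    [0.05, 0.01, -0.36],
    [0.12, 0.02, -0.38],
    [0.2, 0.03, -0.38],
    [0.29, 0.045, -0.38],
    [0.38, 0.06, -0.38],
    [0.47, 0.07, -0.38],
    [0.56, 0.085, -0.38],
    [0.65, 0.1, -0.38],
    [0.74, 0.115, -0.38],
    [0.82, 0.125, -0.38],
    [0.88, 0.135, -0.38],
    [0.93, 0.143, -0.38],
    [0.96, 0.147, -0.38],
    [0.98, 0.15, -0.38],
    [0.98, 0.15, -0.38],
  ],
  roll=[0, 0, 0, 0, 0, 0, 0, 0, 0, 0, 0, 0, 0, 0, 0, 0, 0, 0, 0, 0],
)

```text
time: 15.52
tool_pos: [564.9, 108.3, 221.7]
tcp_rot: [179.6, -0.2, 83.2]
ft_force: [-0.2, -1.0, -6.1]
finger_gap: 16.0
```

Emit:
arm_command(
  jaw=[-1, -1, -1, -1, -1, -1, -1, -1, -1, -1],
  delta_pos=[
    [0.04, 0.006, 0.02],
    [0.054, 0.006, 0.07],
    [0.054, 0.006, 0.13],
    [0.054, 0.006, 0.19],
    [0.054, 0.006, 0.25],
    [0.054, 0.006, 0.3],
    [0.054, 0.006, 0.33],
    [0.054, 0.006, 0.35],
    [0.054, 0.006, 0.357],
    [0.054, 0.006, 0.357],
  ],
  roll=[0, 0, 0, 0, 0, 0, 0, 0, 0, 0],
)

```text
time: 16.35
tool_pos: [571.1, 129.3, 79.1]
tcp_rot: [179.6, -0.2, 83.2]
ft_force: [1.0, -1.3, -5.5]
finger_gap: 16.1
```

Emit:
arm_command(
  jaw=[-1, -1, -1],
  delta_pos=[
    [0, 0, 0.004],
    [0, 0, 0.007],
    [0, 0, 0.007],
  ],
  roll=[0, 0, 0],
)

```text
time: 16.6
tool_pos: [571.9, 129.4, 77.3]
tcp_rot: [179.5, -0.2, 83.2]
ft_force: [0.8, -0.2, -6.1]
finger_gap: 16.3
```

Emit:
arm_command(
  jaw=[-1, -1, -1],
  delta_pos=[
    [0, 0, 0.005],
    [0, 0, 0.008],
    [0, 0, 0.008],
  ],
  roll=[0, 0, 0],
)

```text
time: 16.85
tool_pos: [573.0, 129.7, 75.9]
tcp_rot: [179.4, -0.3, 83.2]
ft_force: [-2.7, 0.2, 2.4]
finger_gap: 16.2
```

The weight is on the floor (force changed from -6 to +2 N). Release and rise.

Emit:
arm_command(
  jaw=[-0.3, -0.2, -0.1, 0, 0, 0, 0, 0, 0, 0, 0],
  delta_pos=[
    [0, 0, 0],
    [0, 0, 0],
    [0, 0, 0],
    [0, 0, 0],
    [0, 0, 0],
    [0, 0, -0.05],
    [0, 0, -0.15],
    [0, 0, -0.25],
    [0, 0, -0.35],
    [0, 0, -0.42],
    [0, 0, -0.42],
  ],
  roll=[0, 0, 0, 0, 0, 0, 0, 0, 0, 0, 0],
)

```text
time: 17.77
tool_pos: [574.5, 129.7, 252.7]
tcp_rot: [178.7, -0.4, 83.2]
ft_force: [0.8, -0.1, 0.5]
finger_gap: 42.6
```

```bash
python3 - <<'E'
from h import *
s=r.sense();print(s['time'],s['tool_pos'],s['tcp_rot'])
W0[0]=wpose(); im=snapshot('wrist'); save('w7',im)
for n,z in (('weight_knob',74),('weight',8),('stay_grip',120),('stay_pivot',55),('lid_bar',330)):
    for d in spotter.pinpoint('wrist',n)[:3]:
        c=np.array(d['centre']); print(n,c.round(1),round(d['conf'],2),onz('wrist',c,z).round(1))
E
python3 sv.py
```

```text
17.7667 [574.4850352 129.6642709 252.727285 ] [178.65776393  -0.43023102  83.18582091]
weight_knob [268.1 190.1] 0.63 [567.4 130.9  74. ]
weight [271.5 177.2] 0.94 [570.5 128.7   8. ]
weight [281.6 377.5] 0.68 [ 546.  -182.7    8. ]
weight [190.6 390.5] 0.53 [ 404.3 -188.     8. ]
18.12 [570.  129.  241.7] [-0.1 -0.7  0.1]
312 174.71 185.0
315 174.89 174.0
318 175.27 172.0
321 175.74 178.0
```

View pics/w7.png

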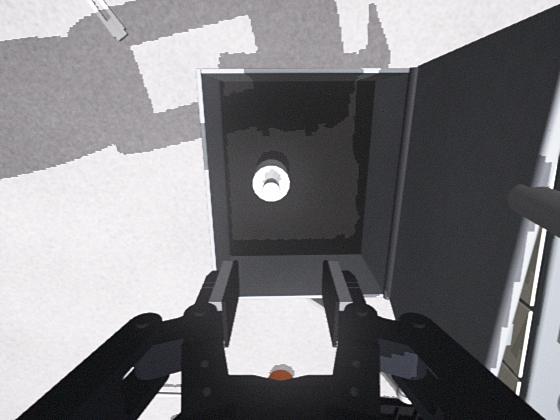

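The weight stands upright on the case floor at (271,183) and the stay is still locked. Now to the sleeve.

Emit:
arm_command(
  jaw=[0, 0, 0, 0, 0, 0, 0, 0],
  delta_pos=[
    [-0.1, 0, -0.02],
    [-0.2, 0.03, -0.02],
    [-0.3, 0.08, -0.02],
    [-0.4, 0.12, -0.02],
    [-0.485, 0.134, -0.02],
    [-0.485, 0.134, -0.02],
    [-0.485, 0.134, -0.02],
    [-0.485, 0.134, -0.02],
  ],
  roll=[0, 0, 0, 0, 0, 0, 0, 0],
)

```text
time: 18.78
tool_pos: [599.6, -69.8, 248.2]
tcp_rot: [179.7, -0.2, 83.1]
ft_force: [0.5, -0.2, 0.3]
finger_gap: 43.1
```

```bash
python3 - <<'E'
from h import *
s=r.sense();print(s['time'],s['tool_pos'],s['tcp_rot'])
W0[0]=wpose(); im=snapshot('wrist'); save('w8',im)
for n,z in (('stay_grip',120.7),('stay_pivot',55)):
    for d in spotter.pinpoint('wrist',n)[:3]:
        c=np.array(d['centre']); print(n,c.round(1),round(d['conf'],2),onz('wrist',c,z).round(1))
p=[599.9,125.0,-.125]
for l in ((47.2,-146,120.7),(47.2,-176,120.7),(47.2,-206,120.7),(.3,-124,55)):
    c,sn=np.cos(p[2]),np.sin(p[2]); P=(p[0]+c*l[0]-sn*l[1],p[1]+sn*l[0]+c*l[1],l[2]); print('pred',np.round(P,1),proj('wrist',P).round(1))
E
```

```text
18.7833 [599.60226346 -69.79574775 248.19952328] [179.67011106  -0.23860219  83.12404707]
stay_grip [308.  185.3] 0.74 [626.2 -55.  120.7]
stay_pivot [253.1 113.1] 0.55 [584.1   5.9  55. ]
pred [628.5 -25.7 120.7] [307.5 149.9]
pred [624.8 -55.5 120.7] [306.3 186.2]
pred [621.  -85.3 120.7] [305.2 219.8]
pred [584.7   1.9  55. ] [254.3 117.3]
```

View pics/w8.png

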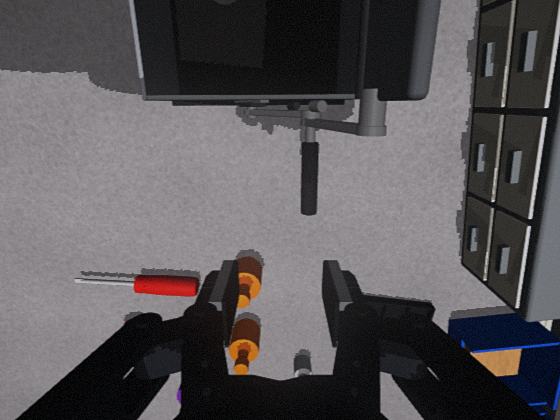

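The sleeve spans (310,142) to (309,214), so its middle is at about (627,-50,121) mm. I grip near its outer end.

Emit:
arm_command(
  jaw=[0, 0, 0, 0, 0, 0, 0, 0, 0, 0, -0.3, -1, -1, -1, -1, -1],
  delta_pos=[
    [0.017, 0.04, 0.02],
    [0.017, 0.062, 0.06],
    [0.017, 0.062, 0.12],
    [0.017, 0.062, 0.18],
    [0.017, 0.062, 0.23],
    [0.017, 0.062, 0.27],
    [0.017, 0.062, 0.3],
    [0.017, 0.062, 0.318],
    [0.017, 0.062, 0.325],
    [0.017, 0.062, 0.325],
    [0.017, 0.062, 0.325],
    [0.017, 0.062, 0.325],
    [0.017, 0.062, 0.325],
    [0.017, 0.062, 0.325],
    [0.017, 0.062, 0.325],
    [0.017, 0.062, 0.325],
  ],
  roll=[0, 0, 0, 0, 0, 0, 0, 0, 0, 0, 0, 0, 0, 0, 0, 0],
  force=80,
)

```text
time: 20.27
tool_pos: [626.2, -64.2, 120.7]
tcp_rot: [179.6, -0.2, 83.3]
ft_force: [-6.1, 1.8, 4.5]
finger_gap: 11.4
```

```bash
python3 - <<'E'
from h import *
s=r.sense();print(s['time'],s['tool_pos'],s['tcp_rot'],s['ft_force'],s['wrist_torque'],s['finger_gap'])
W0[0]=wpose(); im=snapshot('wrist'); save('w9',im)
E
```

```text
20.2667 [626.19738818 -64.16937085 120.65156953] [179.59652912  -0.22548022  83.28415418] [-6.06168993  1.75516216  4.50710729] [0.23863362 0.92690688 0.12832635] 11.430726944485665
```

View pics/w9.png

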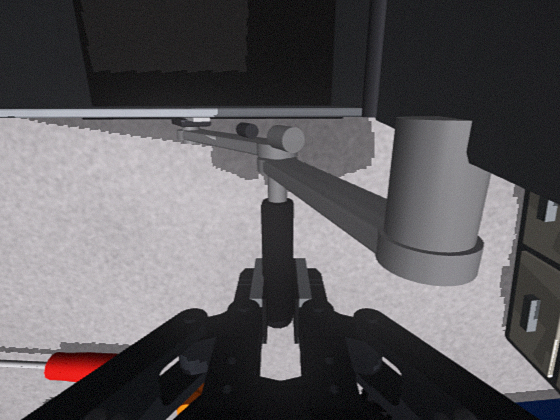

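The sleeve is held between the pads, its tip just inside. I now break the lock along the circle in short arcs, checking forces.

```bash
cat > tab.py <<'E'
import numpy as np,sys
a0,n,st=map(float,sys.argv[1:4]); A=np.radians(a0)
for a in np.radians(a0+st*np.arange(1,n+1)): print([0,round(float(80.7*(np.cos(a)-np.cos(A))/400),4),round(float(-80.7*(np.sin(a)-np.sin(A))/400),4)],end=', ')
E
python3 tab.py 54 8 1.5
```

```text
[0, -0.0043, -0.003], [0, -0.0087, -0.006], [0, -0.0132, -0.0088], [0, -0.0177, -0.0115], [0, -0.0223, -0.0141], [0, -0.027, -0.0165], [0, -0.0317, -0.0189], [0, -0.0365, -0.0211],
```

Emit:
arm_command(
  jaw=[-1, -1, -1, -1, -1],
  delta_pos=[
    [0, 0, 0],
    [0, -0.0043, -0.003],
    [0, -0.0087, -0.006],
    [0, -0.0132, -0.0088],
    [0, -0.0132, -0.0088],
  ],
  roll=[0, 0, 0, 0, 0],
)

```text
time: 20.73
tool_pos: [621.2, -64.0, 123.9]
tcp_rot: [179.5, -0.2, 83.2]
ft_force: [6.6, -1.8, -10.2]
finger_gap: 11.5
```

```bash
python3 tab.py 58.5 8 1.5
```

```text
[0, -0.0045, -0.0027], [0, -0.0091, -0.0053], [0, -0.0138, -0.0077], [0, -0.0186, -0.0101], [0, -0.0234, -0.0123], [0, -0.0282, -0.0144], [0, -0.0331, -0.0163], [0, -0.0381, -0.0182],
```

Emit:
arm_command(
  jaw=[-1, -1, -1, -1, -1, -1],
  delta_pos=[
    [0, -0.0045, -0.002],
    [0, -0.0091, -0.0045],
    [0, -0.0138, -0.007],
    [0, -0.0186, -0.0094],
    [0, -0.0234, -0.0116],
    [0, -0.0234, -0.0116],
  ],
  roll=[0, 0, 0, 0, 0, 0],
)

```text
time: 21.23
tool_pos: [613.2, -62.4, 129.8]
tcp_rot: [179.3, -0.3, 83.3]
ft_force: [6.3, 1.6, -2.4]
finger_gap: 11.5
```

```bash
python3 tab.py 62 8 1.5
```

```text
[0, -0.0047, -0.0024], [0, -0.0095, -0.0047], [0, -0.0143, -0.0069], [0, -0.0191, -0.0089], [0, -0.0241, -0.0108], [0, -0.029, -0.0126], [0, -0.034, -0.0143], [0, -0.0391, -0.0158],
```

Emit:
arm_command(
  jaw=[-1, -1, -1, -1, -1, -1, -1],
  delta_pos=[
    [0, -0.0047, -0.0024],
    [0, -0.0095, -0.0047],
    [0, -0.0143, -0.0069],
    [0, -0.0191, -0.0089],
    [0, -0.0241, -0.0108],
    [0, -0.029, -0.0126],
    [0, -0.029, -0.0126],
  ],
  roll=[0, 0, 0, 0, 0, 0, 0],
  force=100,
)

```text
time: 21.82
tool_pos: [602.1, -61.7, 135.9]
tcp_rot: [179.2, -0.2, 83.3]
ft_force: [-0.4, -5.7, 3.6]
finger_gap: 10.8
```

```bash
python3 tab.py 72 10 2
```

```text
[0, -0.0067, -0.0021], [0, -0.0135, -0.0039], [0, -0.0204, -0.0055], [0, -0.0273, -0.0068], [0, -0.0343, -0.0079], [0, -0.0413, -0.0088], [0, -0.0483, -0.0094], [0, -0.0553, -0.0098], [0, -0.0623, -0.0099], [0, -0.0694, -0.0098],
```

Emit:
arm_command(
  jaw=[-1, -1, -1, -1, -1, -1, -1],
  delta_pos=[
    [-0.001, -0.0067, -0.0021],
    [-0.002, -0.0135, -0.0039],
    [-0.003, -0.0204, -0.0055],
    [-0.003, -0.0273, -0.0068],
    [-0.003, -0.0343, -0.0079],
    [-0.003, -0.0413, -0.0088],
    [-0.003, -0.0413, -0.0088],
  ],
  roll=[0, 0, 0, 0, 0, 0, 0],
)

```text
time: 22.4
tool_pos: [584.2, -60.5, 139.2]
tcp_rot: [179.3, -0.2, 83.3]
ft_force: [-5.3, 2.9, 4.5]
finger_gap: 10.7
```

```bash
python3 tab.py 85.5 10 2.5
```

```text
[0, -0.0088, -0.0005], [0, -0.0176, -0.0006], [0, -0.0264, -0.0003], [0, -0.0352, 0.0003], [0, -0.0439, 0.0013], [0, -0.0526, 0.0028], [0, -0.0612, 0.0045], [0, -0.0697, 0.0067], [0, -0.0782, 0.0093], [0, -0.0865, 0.0122],
```

Emit:
arm_command(
  jaw=[-1, -1, -1, -1, -1, -1, -1, -1, -1],
  delta_pos=[
    [0, -0.0088, -0.0005],
    [0, -0.0176, -0.0006],
    [0, -0.0264, -0.0003],
    [0, -0.0352, 0.0003],
    [0, -0.0439, 0.0013],
    [0, -0.0526, 0.0028],
    [0, -0.0612, 0.0045],
    [0, -0.0697, 0.0067],
    [0, -0.0697, 0.0067],
  ],
  roll=[0, 0, 0, 0, 0, 0, 0, 0, 0],
)

```text
time: 23.15
tool_pos: [554.8, -57.2, 136.5]
tcp_rot: [179.5, -0.2, 83.4]
ft_force: [-8.1, 1.4, 11.9]
finger_gap: 10.7
```

```bash
python3 tab.py 106.5 10 2.5
```

```text
[0, -0.0084, 0.0027], [0, -0.0166, 0.0057], [0, -0.0248, 0.0091], [0, -0.0327, 0.0129], [0, -0.0405, 0.017], [0, -0.0481, 0.0214], [0, -0.0555, 0.0262], [0, -0.0627, 0.0313], [0, -0.0697, 0.0367], [0, -0.0764, 0.0423],
```

Emit:
arm_command(
  jaw=[-1, -1, -1, -1, -1, -1, -1, -1],
  delta_pos=[
    [0, -0.0084, 0.0007],
    [0, -0.0166, 0.0037],
    [0, -0.0248, 0.0071],
    [0, -0.0327, 0.0109],
    [0, -0.0405, 0.015],
    [0, -0.0481, 0.0194],
    [0, -0.0555, 0.0242],
    [0, -0.0555, 0.0242],
  ],
  roll=[0, 0, 0, 0, 0, 0, 0, 0],
)

```text
time: 23.82
tool_pos: [528.4, -55.3, 124.5]
tcp_rot: [180.0, -0.0, 83.4]
ft_force: [-15.1, -12.5, 3.9]
finger_gap: 10.7
```

```bash
python3 tab.py 125 8 2; echo; python3 tab.py 139 8 2
```

```text
[0, -0.0057, 0.0041], [0, -0.0112, 0.0085], [0, -0.0166, 0.013], [0, -0.0219, 0.0177], [0, -0.0269, 0.0226], [0, -0.0318, 0.0277], [0, -0.0365, 0.0329], [0, -0.0411, 0.0383], 
[0, -0.0045, 0.0054], [0, -0.0089, 0.0109], [0, -0.013, 0.0166], [0, -0.0169, 0.0225], [0, -0.0207, 0.0285], [0, -0.0242, 0.0345], [0, -0.0275, 0.0408], [0, -0.0306, 0.0471],
```

Emit:
arm_command(
  jaw=[-1, -1, -1, -1, -1, -1, -1],
  delta_pos=[
    [-0.001, -0.0067, 0.0026],
    [-0.0025, -0.0122, 0.007],
    [-0.0025, -0.0176, 0.0115],
    [-0.0025, -0.0229, 0.0162],
    [-0.0025, -0.0279, 0.0211],
    [-0.0025, -0.0328, 0.0262],
    [-0.0025, -0.0328, 0.0262],
  ],
  roll=[0, 0, 0, 0, 0, 0, 0],
)

```text
time: 24.4
tool_pos: [511.2, -55.0, 110.9]
tcp_rot: [-179.6, 0.0, 83.4]
ft_force: [-6.6, -2.8, -5.2]
finger_gap: 10.5
```

Emit:
arm_command(
  jaw=[-1, -1, -1, -1, -1, -1, -1],
  delta_pos=[
    [0, -0.0044, 0.0055],
    [-0.0005, -0.0087, 0.011],
    [-0.001, -0.0127, 0.0168],
    [-0.001, -0.0165, 0.0227],
    [-0.001, -0.0202, 0.0287],
    [-0.001, -0.0236, 0.0349],
    [-0.001, -0.0236, 0.0349],
  ],
  roll=[0, 0, 0, 0, 0, 0, 0],
)

```text
time: 24.98
tool_pos: [499.9, -55.4, 95.4]
tcp_rot: [-179.4, 0.1, 83.4]
ft_force: [0.9, -6.4, -2.2]
finger_gap: 9.9
```

```bash
python3 - <<'E'
from h import *
s=r.sense();print(s['time'],s['tool_pos'],s['tcp_rot'],s['ft_force'],s['wrist_torque'])
w=snapshot('wrist');a=snapshot('scene');b=snapshot('top')
print(r.sense()['ft_force'],r.sense()['tool_pos'])
R=np.hstack([cv2.resize(a[100:310,180:380],(400,300)),cv2.resize(b[130:260,210:383],(400,300))])
L=np.hstack([cv2.resize(w,(400,300)),cv2.resize(w[60:310,140:473],(400,300))])
save('m12',np.vstack([L,R]))
E
```

```text
24.9833 [499.8762717  -55.44811889  95.36347363] [-1.79399382e+02  1.45948056e-01  8.33554907e+01] [ 0.92473038 -6.38754009 -2.23231887] [-0.29494488 -1.10270397 -0.21261216]
[ -7.47967576 -14.22473164  -7.02612123] [500.17682694 -55.60143965  95.85891748]
```

View pics/m12.png

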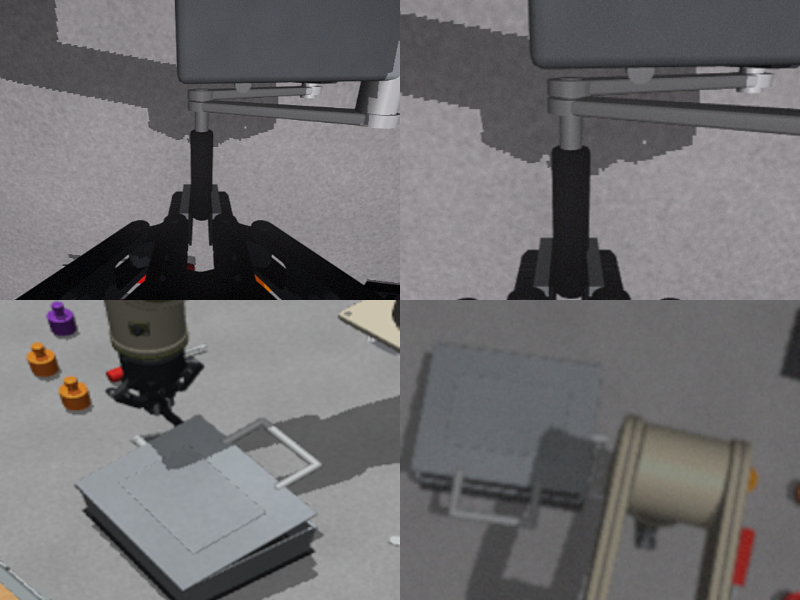

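The last view shows nothing touching: the lid is slightly open, and the sleeve is still between the pads with its tip at about row 218 of the top-left panel. I carry on down to shut.

```bash
python3 tab.py 153.5 9 2
```

```text
[0, -0.003, 0.0064], [0, -0.0058, 0.0128], [0, -0.0084, 0.0194], [0, -0.0108, 0.026], [0, -0.0129, 0.0327], [0, -0.0148, 0.0395], [0, -0.0164, 0.0464], [0, -0.0178, 0.0533], [0, -0.019, 0.0602],
```

Emit:
arm_command(
  jaw=[-1, -1, -1, -1, -1, -1, -1, -1],
  delta_pos=[
    [0, -0.0015, 0.0032],
    [0, -0.003, 0.0064],
    [0, -0.0045, 0.0096],
    [0, -0.0058, 0.0128],
    [0, -0.0072, 0.016],
    [0, -0.0084, 0.0194],
    [0, -0.0108, 0.026],
    [0, -0.0108, 0.026],
  ],
  roll=[0, 0, 0, 0, 0, 0, 0, 0],
)

```text
time: 25.8
tool_pos: [493.9, -56.3, 84.1]
tcp_rot: [-179.2, 0.3, 83.4]
ft_force: [-4.5, -7.5, -5.1]
finger_gap: 9.9
```

Emit:
arm_command(
  jaw=[-1, -1, -1, -1, -1, -1],
  delta_pos=[
    [0, -0.0013, 0.004],
    [0, -0.0025, 0.008],
    [0, -0.0036, 0.012],
    [0, -0.0046, 0.016],
    [0, -0.0055, 0.02],
    [0, -0.0055, 0.02],
  ],
  roll=[0, 0, 0, 0, 0, 0],
)

```text
time: 26.3
tool_pos: [492.9, -55.6, 76.5]
tcp_rot: [-179.4, 0.2, 83.4]
ft_force: [5.2, 1.0, -8.0]
finger_gap: 9.8
```

Emit:
arm_command(
  jaw=[-1, -1, -1, -1],
  delta_pos=[
    [0, 0, 0.003],
    [0, 0, 0.006],
    [0, 0, 0.008],
    [0, 0, 0.008],
  ],
  roll=[0, 0, 0, 0],
)

```text
time: 26.63
tool_pos: [493.7, -55.8, 74.5]
tcp_rot: [-179.5, 0.3, 83.4]
ft_force: [-3.4, 0.1, 6.6]
finger_gap: 9.7
```

```bash
python3 - <<'E'
from h import *
a0=cv2.imread('pics/scene.png'); a0=cv2.resize(a0,(560,420),interpolation=cv2.INTER_AREA)[...,::-1]
a=snapshot('scene');s=r.sense();print(s['tool_pos'],s['ft_force'])
g0=cv2.cvtColor(np.ascontiguousarray(a0),cv2.COLOR_RGB2GRAY);g=cv2.cvtColor(a,cv2.COLOR_RGB2GRAY)
for nm,(x,y,w,h) in dict(barR=(318,222,26,20),bar=(312,196,30,20),frontcorner=(322,248,26,24),left=(265,290,25,25)).items():
    t=g0[y:y+h,x:x+w]; rg=g[y-12:y+h+12,x-12:x+w+12]; m=cv2.matchTemplate(rg,t,cv2.TM_CCOEFF_NORMED); _,v,_,l=cv2.minMaxLoc(m); print(nm,round(v,3),l[0]-12,l[1]-12)
for n in ['lid_bar','stay_grip']: print(n,[(d['centre'],round(d['conf'],2)) for d in spotter.pinpoint('scene',n)][:2])
E
```

```text
[493.70397685 -55.80043487  74.54685029] [-0.91770355 -0.64412727  5.7661593 ]
barR 0.655 0 0
bar 0.565 10 12
frontcorner 0.995 0 0
left 0.997 0 0
lid_bar [([324.7, 213.0], 0.96)]
stay_grip [([263.4, 183.2], 0.43)]
```

The lid corner matches the start picture to the pixel, so the lid is down on the rim. Release, then rise clear.

Emit:
arm_command(
  jaw=[-0.6, -0.4, -0.2, 0, 0, 0, 0, 0, 0, 0, 0, 0],
  delta_pos=[
    [0, 0, 0],
    [0, 0, 0],
    [0, 0, 0],
    [0, 0, 0],
    [0, 0, 0],
    [0, 0, -0.04],
    [0, 0, -0.1],
    [0, 0, -0.2],
    [0, 0, -0.3],
    [-0.1, 0, -0.4],
    [-0.2, -0.1, -0.45],
    [-0.2, -0.1, -0.45],
  ],
  roll=[0, 0, 0, 0, 0, 0, 0, 0, 0, 0, 0, 0],
)

```text
time: 27.78
tool_pos: [446.4, -131.6, 258.3]
tcp_rot: [-179.7, 0.3, 83.4]
ft_force: [0.3, -0.6, -0.3]
finger_gap: 42.6
```

```bash
python3 - <<'E'
from h import *
a0=cv2.imread('pics/scene.png'); a0=cv2.resize(a0,(560,420),interpolation=cv2.INTER_AREA)[...,::-1]
a=snapshot('scene');s=r.sense();print(s['time'],s['tool_pos'],s['ft_force'],s['qd'])
g0=cv2.cvtColor(np.ascontiguousarray(a0),cv2.COLOR_RGB2GRAY);g=cv2.cvtColor(a,cv2.COLOR_RGB2GRAY)
for nm,(x,y,w,h) in dict(barR=(318,222,26,20),frontcorner=(322,248,26,24),left=(265,290,25,25),sleeve=(252,170,26,22),red=(235,100,25,30),or1=(206,150,22,30),or2=(190,125,22,30),driver=(230,130,50,28),purple=(200,98,20,28),small=(158,130,20,24),tray=(115,158,50,46),tweez=(372,262,56,26)).items():
    t=g0[y:y+h,x:x+w]; rg=g[y-12:y+h+12,x-12:x+w+12]; m=cv2.matchTemplate(rg,t,cv2.TM_CCOEFF_NORMED); _,v,_,l=cv2.minMaxLoc(m); print(nm,round(v,3),l[0]-12,l[1]-12)
for n in ['lid_bar','stay_grip','lid_hinge']: print(n,[(d['centre'],round(d['conf'],2)) for d in spotter.pinpoint('scene',n)][:2])
E
```

```text
27.8333 [ 444.61655797 -134.35069223  260.08162076] [ 1.97253258 -3.47066586  2.53624164] [ 3.35645703  2.1007368   0.18096564  1.13732999 -3.63353317  6.59953994]
barR 0.848 0 0
frontcorner 0.996 0 0
left 0.997 0 0
sleeve 0.866 0 0
red 0.809 0 0
or1 0.992 0 0
or2 0.994 0 0
driver 0.928 0 0
purple 0.968 0 0
small 0.989 0 0
tray 0.998 0 0
tweez 0.967 0 0
lid_bar [([327.8, 213.0], 0.91), ([250.4, 210.8], 0.33)]
stay_grip [([266.4, 183.6], 0.66)]
lid_hinge [([242.9, 263.0], 0.67), ([138.5, 184.7], 0.34)]
```

Lid, sleeve and bystanders all match the start picture at zero pixels of shift, and the arm is clear. Let the arm settle, then hand in.

Emit:
arm_command(
  jaw=[0, 0, 0, 0],
  delta_pos=[
    [0, 0, 0],
    [0, 0, 0],
    [0, 0, 0],
    [0, 0, 0],
  ],
  roll=[0, 0, 0, 0],
)

```text
time: 28.32
tool_pos: [446.4, -129.8, 254.8]
tcp_rot: [-179.5, 0.2, 83.4]
ft_force: [-0.1, -0.2, -0.6]
finger_gap: 43.0
```

```bash
python3 -c "
from bench import r
print(r.sense()['ft_force']); print(r.hand_in())"
```

```text
[-0.07070081 -0.17485215 -0.64934651]
the job is handed in; nothing more can be done
None
```

I handed the job in at about 28 s. I raised the lid by its bar to the stop, where the stay locked. I then stood the larger silver weight upright on the case floor, broke the lock at the sleeve, and lowered the lid under control until it was shut.

**What the last checks showed**
- **Lid and stay:** in the scene camera the lid corner and the sleeve matched the start picture with no pixel shift.
- **Bystanders:** the screwdriver, small weight, tray and tweezers had not shifted in that picture. I did not compare the chuck, cartridge and jar, but the arm never worked near them.
- **Weight:** it was upright on the floor in the wrist view after release. It could not be seen once the lid was shut.
- **Robot:** the gripper was open and clear, with about 0.6 N at the wrist, which is sensor noise.

**What disagreed or stayed unclear**
- **Side and radial forces:** while I guided the lid and stay, the constraint pushed back with up to about 14 N, because my estimates of the case turn and stay pivot were slightly off.
- **Template matches:** the bar, sleeve and red decoy matched less strongly (0.81 to 0.87), probably because the arm's shadow fell on them, but still without any shift.
- **Not measured:** I did not measure the stay pivot's slip or the lid's closing speed directly.

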